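# Find the weighted pot by feel and nest it on the scale

### The job

One of the three identical aluminium pots in the sloped rack has a weighted base: find out which by lifting them, and nest that one upright and fully home in the blue pot standing on the scale. Leave the two plain pots standing in the bays they came from, leave no plain pot in the blue one, set things down gently so the scale pan never goes near its bottom stop, keep the blue pot upright on the pan, and do not disturb the hammer, jar, yellow box or pliers.

Things in the scene. Friction and masses are not known exactly. Their poses are not given: they have to be found in the camera images.
- pot_a: One of three like conical aluminium pots, open on top: 95 mm high, outer diameter 44 mm at foot, 68 at rim (a straight band in the top 16 mm), wall 2, inner floor 29 above the foot. One is weighted (0.37 kg), two plain (0.135 kg), which varies. Origin: centre of the foot; z along its axis to the mouth. Starts leaning 30 deg in its bay, mouth towards the rack's -x; pots are 110 mm apart.
- pot_b: One of three like conical aluminium pots, open on top: 95 mm high, outer diameter 44 mm at foot, 68 at rim (a straight band in the top 16 mm), wall 2, inner floor 29 above the foot. One is weighted (0.37 kg), two plain (0.135 kg), which varies. Origin: centre of the foot; z along its axis to the mouth. Starts leaning 30 deg in its bay, mouth towards the rack's -x; pots are 110 mm apart.
- pot_c: One of three like conical aluminium pots, open on top: 95 mm high, outer diameter 44 mm at foot, 68 at rim (a straight band in the top 16 mm), wall 2, inner floor 29 above the foot. One is weighted (0.37 kg), two plain (0.135 kg), which varies. Origin: centre of the foot; z along its axis to the mouth. Starts leaning 30 deg in its bay, mouth towards the rack's -x; pots are 110 mm apart.
- blue_pot: Blue pot of the same shape and size (95 mm high, foot 44, rim 68, wall 2, inner floor 29 mm above the foot, about 0.135 kg), upright and loose on the scale pan. Origin: centre of the foot; z up to its mouth. A pot nested fully home sits about 29 mm higher than it on the same axis.
- rack: Fixed wooden rack, 370 mm wide (along its y), 95 deep, 75 high, three bays in a row, on a deck sloped 30 deg (low side at its -x, with a front board 45 mm tall from the deck; 30 mm high blocks leave bays 66 mm wide). Origin: centre of its underside; the pots' feet stand 35 mm above it.
- bay_a (a point): Centre of the foot place of the bay where pot_a stands at the start; z along the axis of a pot standing there, y along the row of bays.
- bay_b (a point): Centre of the foot place of the bay where pot_b stands at the start; z along the axis of a pot standing there, y along the row of bays.
- bay_c (a point): Centre of the foot place of the bay where pot_c stands at the start; z along the axis of a pot standing there, y along the row of bays.
- scale: Green spring scale, 130 x 150 x 36 mm, fixed to the bench; its round steel pan is above it. Origin: centre of its underside.
- pan_top (a point): Centre of the top face of the round steel pan (110 mm in diameter), 70 mm above the bench when empty; it sinks with the load.
- pan (a joint): How far the pan has sunk, in m: 0 empty, about 0.003 with the blue pot alone, 0.0065 with a plain pot in it, 0.0125 with the weighted pot in it; its bottom stop is at 0.026. The spring yields 2.5 mm per newton.
- hammer: Hammer lying on the bench, 200 mm long, a bystander. Origin: under its middle.
- jar: Amber glass jar with orange cap, 66 mm in diameter, 100 mm high, a bystander. Origin: centre of its underside.
- yellow_box: Yellow plastic box, 94 x 74 x 44 mm, a bystander. Origin: centre of its underside.
- pliers: Pliers with red grips lying on the bench, 130 mm long, a bystander. Origin: on the bench under them.
Things that resemble listed ones, but are neither listed nor needed, are in the scene too. Leave any turquoise look-alike of the pot_a alone.

How it is judged:
At the end, for the whole second after the job is handed in: Weighted pot nested in the blue pot (feet within 6 mm sideways, at most 37 mm in height; lean < 7 deg), blue pot upright on the pan (within 30 mm of centre, < 4.5 deg), pan sunk > 10 mm; both plain pots in their own bays (foot within 20 mm, axis within 10 deg); all at rest (value of joint pan above 0.01 m and horizontal distance between blue_pot and pan_top below 0.03 m and angle between blue_pot's own z axis and vertical below 0.08 rad and linear speed of blue_pot below 0.02 m/s and ((horizontal distance between pot_a and blue_pot below 0.006 m and z of pot_a in the frame of blue_pot below 0.037 m and angle between pot_a's own z axis and vertical below 0.12 rad and linear speed of pot_a below 0.02 m/s and distance between pot_b and bay_b below 0.02 m and angle between the z axis of pot_b and the z axis of bay_b, either way round below 0.18 rad and distance between pot_c and bay_c below 0.02 m and angle between the z axis of pot_c and the z axis of bay_c, either way round below 0.18 rad) or (horizontal distance between pot_b and blue_pot below 0.006 m and z of pot_b in the frame of blue_pot below 0.037 m and angle between pot_b's own z axis and vertical below 0.12 rad and linear speed of pot_b below 0.02 m/s and distance between pot_a and bay_a below 0.02 m and angle between the z axis of pot_a and the z axis of bay_a, either way round below 0.18 rad and distance between pot_c and bay_c below 0.02 m and angle between the z axis of pot_c and the z axis of bay_c, either way round below 0.18 rad) or (horizontal distance between pot_c and blue_pot below 0.006 m and z of pot_c in the frame of blue_pot below 0.037 m and angle between pot_c's own z axis and vertical below 0.12 rad and linear speed of pot_c below 0.02 m/s and distance between pot_a and bay_a below 0.02 m and angle between the z axis of pot_a and the z axis of bay_a, either way round below 0.18 rad and distance between pot_b and bay_b below 0.02 m and angle between the z axis of pot_b and the z axis of bay_b, either way round below 0.18 rad))); the robot touches nothing.
It fails at once if a plain pot is put into the blue pot and left there (the hand withdrawn 75 mm or more above its rim while the scale shows a plain pot's weight) ((horizontal distance between pot_a and blue_pot below 0.02 m and z of pot_a in the frame of blue_pot below 0.06 m and distance between the grasp point and pot_a above 0.17 m and value of joint pan below 0.0095 m) or (horizontal distance between pot_b and blue_pot below 0.02 m and z of pot_b in the frame of blue_pot below 0.06 m and distance between the grasp point and pot_b above 0.17 m and value of joint pan below 0.0095 m) or (horizontal distance between pot_c and blue_pot below 0.02 m and z of pot_c in the frame of blue_pot below 0.06 m and distance between the grasp point and pot_c above 0.17 m and value of joint pan below 0.0095 m)).
It fails at once if the scale pan is driven down near its bottom stop (sunk over 22 mm), by a push or a drop (value of joint pan above 0.022 m).
It fails at once if the blue pot is tipped by more than 20 degrees (angle between blue_pot's own z axis and vertical above 0.35 rad).
It fails at once if a bystander (hammer, jar, yellow box, pliers) is moved by more than 30 mm (distance of any of hammer, jar, yellow_box, pliers from where it was at the start of the episode above 0.03 m).
It also fails if it takes over 67 s, if anything falls off the work surface, if the arm or the gripper's body presses on something with over 40 N, if the wrist force passes 120 N, or if a joint passes its speed limit or range.

### The arm

A 7-joint arm with a two-finger parallel gripper is mounted at the origin on the work surface. World frame = base frame: x ahead of the robot, y to its left, z up, the work surface at z = 0. Lengths are in m, angles in rad, forces in N, time in s.
With the tool pointing down it reaches from about 0.425 to 0.925 m from the base axis. Payload 6.8 kg.
Tool frame: the origin (TCP) lies on the front face of the gripper's body, between the roots of the fingers; the fingertips stand 73 mm ahead of it and the grasp point (between the pads) lies 54 mm ahead of it (env.nose_length is the distance from the TCP to the fingertips, in m); z points along the fingers, y is the line along which they close (so a half turn about z gives the same grasp; the last joint's range is limited). The gripper opens to 85 mm and grips with 20 to 120 N. Pads are 22 mm wide; open, the fingers measure 114 mm over their backs; the gripper's body (76 mm by 85 mm) begins 54 mm behind the grasp point. The pads swing forward as they close: fully open they stand 13 mm farther back than shut.
Start: joints at [-1.391, 0.477, 0.022, 1.555, -0.011, 1.109, -0.083], TCP at [0.192, 0.647, 0.304] pointing down, gripper open.
Joint ranges: [-2.96, 2.96], [-0.34, 2.1], [-1.41, 1.46], [0.24, 2.44], [-1.37, 4.51], [0.17, 1.92], [-2.96, 2.96]. Speed limits (rad/s): [2.39, 2.39, 3.14, 3.14, 3.14, 3.14, 3.14].

### API

Orientations are given as a unit quaternion [w, x, y, z].
In Python, from cell import env, kin, camera, calibration, job gives the robot as it stands. The module is installed in compiled form; this text tells all that it offers. Calls block until the motion is done:
- env.reach(position, orientation): joint-space move of the TCP to a pose.
- env.movel(position, velocity=0.15, rot=None, stop_force=None): straight line of the TCP; rot=None keeps the orientation; velocity is the mean speed in m/s. With stop_force (N) it stops when the force on the tool has changed by that much, and returns True; else False.
- env.goto_joints(angles): joint-space move.
- env.grip(opening, f_grip=None): finger opening in m; f_grip is the grip in N (None keeps the last); returns when the fingers have stopped.
- env.dwell(seconds).
- kin.inverse_kinematics(position, orientation): joint angles nearest the present ones, or None.
- env.get_state(): the state.
- camera(name): name is "scene" or "top" or "wrist"; returns (picture, depth): 400x640x3 uint8, blue, green, red; 400x640 float32, m along the optical axis (not along the pixel's ray), 0 where there is no reading.
- calibration(name): a dict with "fx", "fy", "cx", "cy" (pixels), "rvec" (rotation vector, rad) and "tvec" (3), from world to camera coordinates, as OpenCV has them. Camera axes: x right, y down, z forward; pixel columns grow to the right and rows downward; lengths in m; the calibration is good to about 2 mm. The wrist camera is an equidistant fisheye: a pixel r from the principal point sees the ray r / f radians off the axis. A picture is of the moment at which its call begins: read the wrist's pose just before it. calibration takes no time and is no camera call; for the wrist camera it gives the pose at the moment of the call.
A pose or a line that the arm cannot do raises env.PlanningError and nothing moves.
- job.job_done(): hands the job in; it is judged then, once.
The state is a dict: "time": time; "qpos": joint angles; "joint_velocities": joint speeds; "joint_torque": joint torques, N m; "tcp_pos": TCP position; "orientation": TCP orientation; "force": force on the tool from outside, world axes, zero at the start; "torque": the same for the moment, N m; "opening": finger opening in m; "gripper_force": force on a finger pad.
Only numpy, scipy, OpenCV 4.12 (cv2) and the standard library are available. Lean on these libraries where they do the work, as an engineer would, in place of code of your own. Each camera call takes 0.05 s, during which the arm holds its last target. There are 200 camera calls.

## Working session

There is one attempt and no reset: what is moved stays moved. The work goes in short steps, each a Python script; the robot and the scene stay as the last script left them, time stands still between calls to the robot, and variables do not carry over. Pictures are saved under pics/ and viewed, at most 10 in all, crops included, and the job is handed in when it is done.

```bash
mkdir -p pics
cat > h.py <<'E'
import numpy as np, cv2
from cell import env, kin, camera, calibration, job
from scipy.spatial.transform import Rotation as R
def cloud(name):
    c=calibration(name); im,d=camera(name)
    v,u=np.mgrid[0:400,0:640]
    P=np.stack([(u-c['cx'])/c['fx']*d,(v-c['cy'])/c['fy']*d,d],-1)
    Rm=R.from_rotvec(np.ravel(c['rvec'])).as_matrix()
    W=(P-np.ravel(c['tvec']))@Rm
    W[d==0]=np.nan
    return im,d,W
E
python3 - <<'E'
from h import *
for n in('scene','top'):
    im,d,W=cloud(n); cv2.imwrite(f'pics/{n}.png',im); np.savez(f'{n}.npz',im=im,d=d,W=W)
    print(n,{k:np.round(np.ravel(v),3) for k,v in calibration(n).items()})
s=env.get_state();print(s)
E
```

```text
scene {'fx': array([479.555]), 'fy': array([479.555]), 'cx': array([324.512]), 'cy': array([201.332]), 'rvec': array([ 2.   ,  1.442, -0.552]), 'tvec': array([-0.172, -0.365,  1.765])}
top {'fx': array([428.288]), 'fy': array([428.288]), 'cx': array([325.487]), 'cy': array([203.365]), 'rvec': array([ 2.114, -2.173,  0.176]), 'tvec': array([-0.   ,  0.593,  1.011])}
{'time': 0.1, 'qpos': array([-1.39111839,  0.47774435,  0.02235881,  1.55634861, -0.0115417 ,
        1.10935613, -0.08306132]), 'joint_velocities': array([-0.00062869, -0.00027237,  0.00060435, -0.00234502,  0.00050995,
        0.00062373, -0.00014164]), 'joint_torque': array([ 4.89475337e-03, -5.97756886e+01,  1.61404878e+00, -2.81953257e+01,
        1.28461319e-02,  4.93701562e-03, -1.57312081e-05]), 'tcp_pos': array([0.19146186, 0.64683037, 0.30300679]), 'orientation': array([-7.55882591e-05,  1.43380149e-01,  9.89667311e-01, -8.60994321e-04]), 'force': array([-0.64880386,  0.2119144 ,  0.55084794]), 'torque': array([-0.0141427 , -0.02093298, -0.03200865]), 'gripper_force': 0.0, 'opening': 0.08537363179617671}
```

View pics/scene.png

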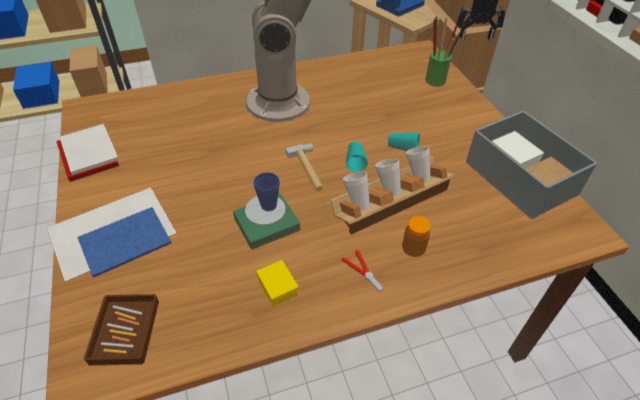

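View pics/top.png

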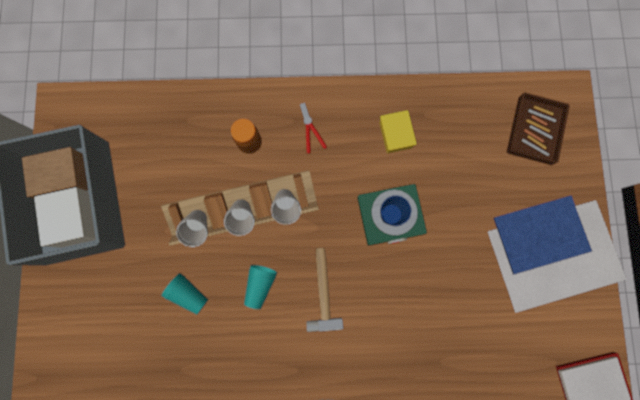

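Scene: three silver pots, mouths at top-view pixels (192,228), (239,216) and (286,207). The blue pot stands on the green scale at (395,211). The two lookalikes are turquoise and lie at (185,294) and (260,287), so they're excluded. The blue notebook is flat, so it isn't the pot.

Run:
```python
import numpy as np,cv2
t=np.load('top.npz');im,W=t['im'],t['W']
hsv=cv2.cvtColor(im,cv2.COLOR_BGR2HSV)
for p in [(192,228),(239,216),(286,207),(395,211),(245,134),(324,325),(260,287),(400,130),(370,225),(320,120),(322,270),(307,145)]: print(p,W[p[1],p[0]].round(3),hsv[p[1],p[0]])
Z=W[...,2]
m=((hsv[...,1]<75)&(Z>0.06)&(Z<.15)).astype(np.uint8); m[:,:150]=0;m[:,330:]=0;m[:150]=0;m[270:]=0
n,l,s,c=cv2.connectedComponentsWithStats(m)
for i in range(1,n):
    if s[i,4]>60:
        q=W[l==i]; print(s[i],c[i].round(1),'zmax',np.nanpercentile(q[:,2],[50,90,98]).round(3), 'hi',np.nanmean(q[q[:,2]>.1],0).round(3))
b=((Z>.14)&(Z<.19)&(hsv[...,0]>90)).astype(np.uint8);b[:,:340]=0;b[:,450:]=0;b[:170]=0;b[260:]=0
ys,xs=np.nonzero(b); q=W[b>0]; print('blue rim',len(q),np.nanpercentile(q,[2,50,98],axis=0).round(3),((np.nanpercentile(q,1,axis=0)+np.nanpercentile(q,99,axis=0))/2).round(3))
cr=im[165:275,150:440]; cv2.imwrite('pics/crop.png',cv2.resize(cr,None,fx=2.75,fy=2.75,interpolation=cv2.INTER_CUBIC))
```

```text
(192, 228) [0.539 0.308 0.057] [ 60   2 156]
(239, 216) [0.566 0.196 0.053] [ 90   2 159]
(286, 207) [0.586 0.081 0.048] [ 75   3 159]
(395, 211) [ 0.562 -0.178  0.096] [107 207 106]
(245, 134) [0.757 0.172 0.102] [ 15 197 179]
(324, 325) [ 0.299 -0.005  0.026] [105  11 143]
(260, 287) [0.395 0.144 0.059] [ 87 176 133]
(400, 130) [ 0.777 -0.212  0.043] [ 26 171 182]
(370, 225) [ 0.537 -0.125  0.038] [ 78 114  85]
(320, 120) [ 0.824 -0.008  0.003] [ 13 144 119]
(322, 270) [ 0.43  -0.003  0.028] [ 18  90 151]
(307, 145) [0.753 0.027 0.012] [  2 200 162]
[271 190  30  35 588] [285.  208.1] zmax [0.088 0.124 0.132] hi [0.581 0.08  0.116]
[224 200  30  36 632] [238.5 219. ] zmax [0.089 0.124 0.132] hi [0.557 0.186 0.116]
[176 211  32  36 690] [191.8 229.7] zmax [0.091 0.123 0.132] hi [0.534 0.293 0.115]
blue rim 226 [[ 0.523 -0.201  0.14 ]
 [ 0.561 -0.178  0.156]
 [ 0.588 -0.136  0.164]] [ 0.556 -0.169  0.153]
```

View pics/crop.png

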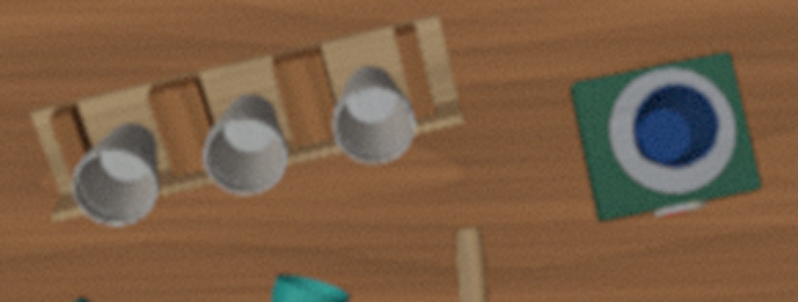

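Confirmed: silver pots at crop (117,180), (246,145) and (375,122); blue pot at (677,127). Next I'll fit the rims in the tilted frame.

```bash
cat >> h.py <<'E'
from scipy.optimize import least_squares
def rimfit(W,mask,ax,ref,tol=0.006,s0=None,r0=.034):
    ey=np.cross(ax,[0,0,1.]) if abs(ax[2])<.99 else np.array([0,1.,0]); ey/=np.linalg.norm(ey); ex=np.cross(ey,ax)
    q=W[mask]-ref; q=q[np.isfinite(q).all(1)]
    s=q@ax; uv=np.c_[q@ex,q@ey]
    top=np.percentile(s,97) if s0 is None else s0
    k=(abs(s-top)<tol)&(np.hypot(*uv.T)<.06)
    f=least_squares(lambda p:np.hypot(uv[k,0]-p[0],uv[k,1]-p[1])-p[2],[0,0,r0],loss='soft_l1',f_scale=.002).x
    return ref+f[0]*ex+f[1]*ey+top*ax,f[2],top,k.sum()
E
python3 - <<'E'
from h import *
yaw=np.arctan2(.047,.213); 
for n in('top','scene'):
    t=np.load(n+'.npz');im,W=t['im'],t['W'];hsv=cv2.cvtColor(im,cv2.COLOR_BGR2HSV)
    xr=np.array([np.cos(yaw),np.sin(yaw),0]);ax=-.5*xr+np.array([0,0,np.cos(np.pi/6)])
    for c in([.578,.08],[.554,.187],[.532,.294]):
        ref=np.array([*c,.117]); m=(np.linalg.norm(W-ref,axis=-1)<.055)&(hsv[...,1]<75)
        for s0 in(None,0.):
            C,r,top,k=rimfit(W,m,ax,ref,s0=s0); print(n,C.round(4),'r',r.round(4),'top',top.round(4),k,'foot',(C-.095*ax).round(4))
    ref=np.array([.556,-.169,.162]); m=(np.linalg.norm(W-ref,axis=-1)<.06)&(hsv[...,0]>95)&(hsv[...,1]>80)
    C,r,top,k=rimfit(W,m,np.array([0,0,1.]),ref,s0=-.004,tol=.012); print('blue',C.round(4),r,top,k)
    pm=(abs(W[...,2]-.067)<.006)&(hsv[...,1]<60)&(np.hypot(W[...,0]-.556,W[...,1]+.169)<.08)
    q=W[pm];print('pan',np.median(q[:,2]).round(4),(np.percentile(q,1,0)/2+np.percentile(q,99,0)/2).round(3),np.ptp(q,0))
    # 2D: blue contour in image
    m=((hsv[...,0]>105)&(hsv[...,0]<125)&(hsv[...,1]>100)).astype(np.uint8)
    cs,_=cv2.findContours(m,0,2)
    c=calibration(n);Rm=R.from_rotvec(np.ravel(c['rvec'])).as_matrix();o=-Rm.T@np.ravel(c['tvec'])
    for k in cs:
        if cv2.contourArea(k)>150: (u,v),sz,_=cv2.fitEllipse(k); d=Rm.T@[(u-c['cx'])/c['fx'],(v-c['cy'])/c['fy'],1]; print('blob',(round(u),round(v)),np.round(sz),(o+d*(.162-o[2])/d[2]).round(4))
E
```

```text
top [0.5671 0.0761 0.1184] r 0.0328 top 0.0069 107 foot [0.6135 0.0863 0.0361]Traceback (most recent call last):
  File "<stdin>", line 9, in <module>
AttributeError: 'float' object has no attribute 'round'
```

```bash
cat > fit.py <<'E'
from h import *
yaw=np.arctan2(.047,.213); 
for n in('top','scene'):
    t=np.load(n+'.npz');im,W=t['im'],t['W'];hsv=cv2.cvtColor(im,cv2.COLOR_BGR2HSV)
    xr=np.array([np.cos(yaw),np.sin(yaw),0]);ax=-.5*xr+np.array([0,0,np.cos(np.pi/6)])
    for c in([.567,.076],[.543,.184],[.520,.291]):
        ref=np.array([*c,.117]); m=(np.linalg.norm(W-ref,axis=-1)<.055)&(hsv[...,1]<75)
        for s0 in(None,0.):
            C,r,top,k=rimfit(W,m,ax,ref,s0=s0); print(n,C.round(4),'r',round(r,4),'top',round(top,4),k,'foot',(C-.095*ax).round(4))
    ref=np.array([.556,-.169,.162]); m=(np.linalg.norm(W-ref,axis=-1)<.06)&(hsv[...,0]>95)&(hsv[...,1]>80)
    C,r,top,k=rimfit(W,m,np.array([0,0,1.]),ref,s0=-.004,tol=.012); print('blue',C.round(4),round(r,4),k)
    pm=(abs(W[...,2]-.067)<.006)&(hsv[...,1]<60)&(np.hypot(W[...,0]-.556,W[...,1]+.169)<.08)
    q=W[pm];print('pan',np.median(q[:,2]).round(4),(np.percentile(q,1,0)/2+np.percentile(q,99,0)/2).round(3),np.ptp(q,0).round(3))
    m=((hsv[...,0]>105)&(hsv[...,0]<125)&(hsv[...,1]>100)).astype(np.uint8)
    cs,_=cv2.findContours(m,0,2)
    c=calibration(n);Rm=R.from_rotvec(np.ravel(c['rvec'])).as_matrix();o=-Rm.T@np.ravel(c['tvec'])
    for k in cs:
        (u,v),sz=(0,0),0
        if cv2.contourArea(k)>150: (u,v),sz,_=cv2.fitEllipse(k); d=Rm.T@[(u-c['cx'])/c['fx'],(v-c['cy'])/c['fy'],1]; print('blob',(round(u),round(v)),np.round(sz),(o+d*(.162-o[2])/d[2]).round(4))
E
python3 fit.py
```

```text
top [0.567  0.0761 0.1184] r 0.0328 top 0.0012 105 foot [0.6134 0.0863 0.0362]
top [0.5677 0.0762 0.1174] r 0.0327 top 0.0 115 foot [0.6141 0.0864 0.0351]
top [0.5438 0.1836 0.1185] r 0.0327 top 0.0009 116 foot [0.5902 0.1939 0.0362]
top [0.5443 0.1837 0.1177] r 0.0327 top 0.0 122 foot [0.5907 0.1939 0.0354]
top [0.5213 0.2909 0.1186] r 0.0327 top 0.0008 125 foot [0.5677 0.3012 0.0363]
top [0.5217 0.291  0.1179] r 0.0327 top 0.0 133 foot [0.5681 0.3012 0.0357]
blue [ 0.555  -0.1683  0.158 ] 0.0323 115
pan 0.0667 [ 0.563 -0.181  0.067] [0.108 0.107 0.011]
blob (542, 235) [67. 94.] [ 0.4927 -0.4845  0.162 ]
blob (395, 210) [28. 29.] [ 0.5545 -0.1672  0.162 ]
scene [0.5662 0.0752 0.1192] r 0.0327 top 0.0024 114 foot [0.6126 0.0854 0.037 ]
scene [0.5674 0.0756 0.1172] r 0.0328 top 0.0 149 foot [0.6138 0.0858 0.0349]
scene [0.5433 0.1824 0.1191] r 0.0328 top 0.0019 103 foot [0.5897 0.1927 0.0369]
scene [0.544  0.1828 0.1174] r 0.0328 top 0.0 129 foot [0.5904 0.193  0.0352]
scene [0.5204 0.29   0.1194] r 0.033 top 0.002 97 foot [0.5668 0.3002 0.0372]
scene [0.5212 0.2902 0.1176] r 0.0331 top 0.0 127 foot [0.5675 0.3004 0.0353]
blue [ 0.5545 -0.1701  0.158 ] 0.0324 161
pan 0.0682 [ 0.566 -0.182  0.068] [0.111 0.11  0.011]
blob (122, 241) [ 45. 101.] [ 0.6441 -0.5344  0.162 ]
blob (36, 84) [47. 47.] [-0.1023 -0.7624  0.162 ]
blob (405, -21) [57. 73.] [-0.5048  0.7319  0.162 ]
blob (9, 18) [37. 43.] [-0.6165 -0.8889  0.162 ]
```

```bash
cat >> h.py <<'E'
yaw=np.arctan2(.2150,-(.0460))-np.pi/2
yaw=np.arctan2(.046,.215)
xr=np.array([np.cos(yaw),np.sin(yaw),0]); yr=np.array([-np.sin(yaw),np.cos(yaw),0]); ax=-.5*xr+np.array([0,0,np.cos(np.pi/6)])
RIM={3:np.array([.5212,.2906,.1177]),2:np.array([.5441,.1832,.1176]),1:np.array([.5675,.0759,.1174])}
BLUE=np.array([.5546,-.169,0])
def q(z,s): 
    y=s*yr; M=np.c_[np.cross(y,z),y,z]; return np.roll(R.from_matrix(M).as_quat(),1)
def qt(s,tilt=np.pi/6): return q(np.sin(tilt)*xr-np.cos(tilt)*np.array([0,0,1]),s)
G=.046
def F(n=8):
    f=[]
    for _ in range(n): env.dwell(.04); f.append(env.get_state()['force'])
    return np.mean(f,0)
E
python3 - <<'E'
from h import *
print(np.degrees(yaw))
for s in(1,-1):
    for k in RIM:
        for d in(.0,.03,.12): print(s,k,d,np.round(kin.inverse_kinematics(RIM[k]+(G+d)*ax,qt(s)),2))
    for z in(.1815,.34): print(s,'blue',np.round(kin.inverse_kinematics(BLUE+[0,0,z+G],qt(s,0)),2))
E
```

```text
12.076556385275804
1 3 0.0 [-0.76  0.4   0.03  2.21  1.31  0.25 -0.21]
1 3 0.03 [-1.08  0.35  0.38  2.25  0.88  0.17  0.19]
1 3 0.12 [-1.08  0.12  0.28  2.27  0.7   0.4   0.37]
1 2 0.0 [-0.01  0.43 -0.58  2.24  1.55  0.37 -0.16]
1 2 0.03 [-0.24  0.31 -0.32  2.28  1.34  0.26 -0.01]
1 2 0.12 [-0.93  0.06  0.39  2.34  0.53  0.29  0.75]
1 1 0.0 [ 0.24  0.42 -0.57  2.25  1.6   0.24  0.02]
1 1 0.03 [ 0.26  0.35 -0.59  2.27  1.34  0.21  0.25]
1 1 0.12 [-0.71  0.05  0.47  2.35 -0.03  0.22  1.56]
1 blue [-0.32  0.48  0.67  1.89 -0.38  0.9   2.32]
1 blue [-0.57  0.37  1.    1.73 -0.33  1.22  2.3 ]
-1 3 0.0 [-0.25  0.47 -0.59  2.18  1.44  0.5   2.9 ]
-1 3 0.03 [-1.57  0.57  1.04  2.27 -1.31  0.24 -0.84]
-1 3 0.12 [-1.33  0.13  0.56  2.28  0.62  0.37 -2.69]
-1 2 0.0 [-0.36  0.37 -0.18  2.27  1.57  0.21  2.9 ]Traceback (most recent call last):
  File "<stdin>", line 5, in <module>
    return _wrapfunc(a, 'round', decimals=decimals, out=out)
    return _wrapit(obj, method, *args, **kwds)
    result = getattr(arr, method)(*args, **kwds)
TypeError: unsupported operand type(s) for *: 'NoneType' and 'float'
```

```bash
cat >> h.py <<'E'
def weigh(k):
    Q=qt(1); P=RIM[k]+G*ax
    env.reach(P+.055*ax,Q); f0=F()
    env.movel(P,velocity=.12,stop_force=8); 
    print('t',env.get_state()['time'])
    env.grip(.06,f_grip=30); s=env.get_state(); print('open',s['opening'],s['gripper_force'],s['time'])
    env.movel(P+.035*ax,velocity=.08); f1=F()
    s=env.get_state(); print(k,'df',(f1-f0).round(2),'open',s['opening'],'t',s['time'])
    return f1-f0
def putback(k):
    P=RIM[k]+G*ax
    c=env.movel(P+.001*ax,velocity=.06,stop_force=4); print('contact',c,env.get_state()['tcp_pos']-P)
    env.grip(.085); env.movel(P+.055*ax,velocity=.15)
E
python3 - <<'E'
from h import *
env.grip(.085)
weigh(3)
cv2.imwrite('pics/w3.png',camera('scene')[0][100:300,250:490].repeat(3,0).repeat(3,1))
E
```

```text
t 3.0417
open 0.06551064055367602 32.91745630907826 3.3583
3 df [ 0.12 -0.12 -3.53] open 0.06558115801666627 t 4.275
```

View pics/w3.png

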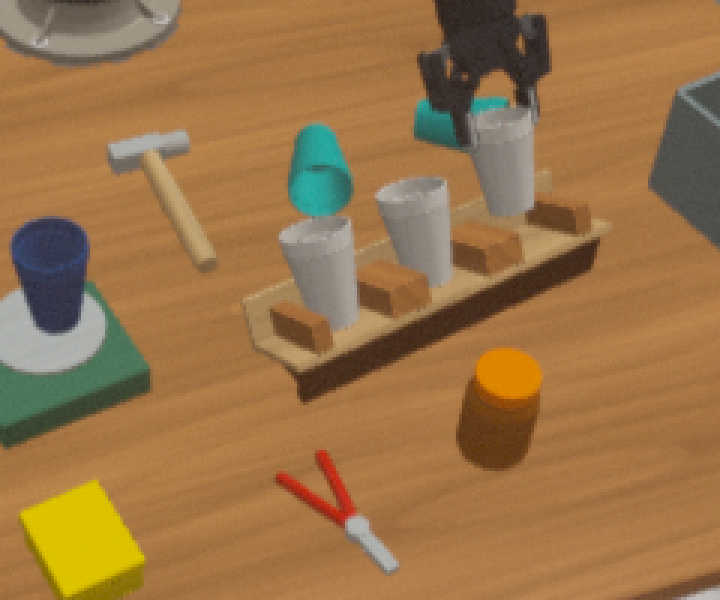

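Pot 3 (y≈0.29) is lifted clear and weighs 3.53 N, or 0.36 kg, so it's the weighted one. I'll carry it over and check it above the blue pot.

Run:
```python
from h import *
p=env.get_state()['tcp_pos']
Q0=qt(1,0)
def ml(P,rot=None,v=.2):
    try: env.movel(P,velocity=v,rot=rot); return
    except env.PlanningError as e: print('plan',e,P)
    env.reach(P,Q0)
try: env.movel(p+[-0.0,0,.15],velocity=.15)
except env.PlanningError as e: print(e); env.movel(p+[.03,0.03,.14],velocity=.15)
ml(np.array([.52,.2,.35]),Q0); ml(np.array([*BLUE[:2],.35]),Q0)
env.dwell(.3)
s=env.get_state();print(s['tcp_pos'],s['time'],s['opening'],s['force'],s['qpos'].round(2),(R.from_quat(np.roll(s['orientation'],-1)).as_matrix()).round(3))
for n in('scene','top'):
    im,d,W=cloud(n); np.savez(n+'2.npz',im=im,d=d,W=W)
    hsv=cv2.cvtColor(im,cv2.COLOR_BGR2HSV)
    m=(hsv[...,1]<75)&(hsv[...,2]>100)&(np.hypot(W[...,0]-BLUE[0],W[...,1]-BLUE[1])<.05)&(W[...,2]>.19)
    # axis: fit cone centre at slices
    for z in(.215,.235,.255,.275,.296):
        k=m&(abs(W[...,2]-z)<.008); q_=W[k]; r=.022+(min(z-.209,.079))/.079*.012
        if len(q_)<10: print(n,z,'few');continue
        f=least_squares(lambda c:np.hypot(q_[:,0]-c[0],q_[:,1]-c[1])-r,BLUE[:2],loss='soft_l1',f_scale=.002).x; print(n,z,len(q_),f.round(4))
    if n=='scene': cv2.imwrite('pics/over.png',im[80:280,180:420].repeat(3,0).repeat(3,1))
```

```text
[ 0.55463841 -0.168698    0.3500132 ] 8.875 0.06568482713267028 [-0.09438633 -0.05255999 -3.40307149] [ 0.04  0.28  0.18  1.75 -0.06  1.12  2.02] [[-0.978 -0.21   0.   ]
 [-0.21   0.978  0.   ]
 [-0.     0.    -1.   ]]
scene 0.215 49 [ 0.5514 -0.1689]
scene 0.235 76 [ 0.5514 -0.1684]
scene 0.255 108 [ 0.5515 -0.1681]
scene 0.275 220 [ 0.5533 -0.1685]
scene 0.296 270 [ 0.5527 -0.169 ]
top 0.215 few
top 0.235 116 [ 0.5658 -0.1714]
top 0.255 few
top 0.275 few
top 0.296 51 [ 0.5543 -0.1678]
```

View pics/over.png

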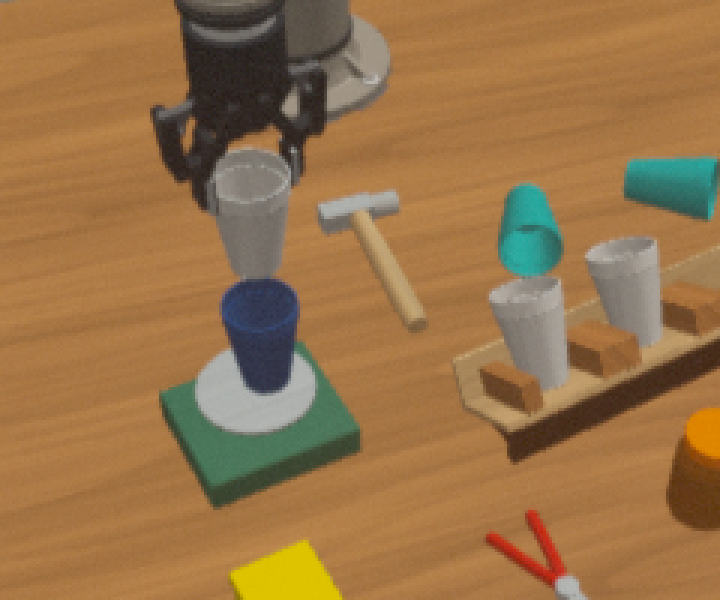

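The picture shows the pot upright directly above the blue pot at (258,300). Measured offset is about 2 mm in x. Lowering with a force guard.

Run:
```python
from h import *
p=np.array([BLUE[0]+.0015,BLUE[1],0])
f0=F()
c=env.movel(p+[0,0,.246],velocity=.06,stop_force=2.0); print('early',c,env.get_state()['tcp_pos'],(F(4)-f0).round(2))
if not c:
  for z in(.242,.238,.236,.234,.232,.230,.228,.227,.226,.225):
    c=env.movel(p+[0,0,z],velocity=.02,stop_force=3.0); df=F(4)-f0; s=env.get_state(); print(z,c,s['tcp_pos'].round(4),df.round(2),round(s['time'],1))
    if df[2]>3.1 or np.hypot(*df[:2])>4 : break
cv2.imwrite('pics/in.png',camera('scene')[0][80:280,180:420].repeat(3,0).repeat(3,1))
```

```text
early False [ 0.55626799 -0.16905249  0.24635969] [-0.45 -0.37 -0.09]
0.242 False [ 0.5561 -0.169   0.242 ] [-0.2  -0.07 -0.16] 11.9
0.238 False [ 0.5561 -0.1691  0.238 ] [ 0.06 -0.57  0.5 ] 12.4
0.236 False [ 0.5561 -0.169   0.236 ] [ 0.3  -1.13  0.48] 12.8
0.234 False [ 0.5561 -0.1691  0.2341] [ 0.02 -1.03  1.39] 13.2
0.232 False [ 0.5562 -0.1691  0.2321] [-0.34 -1.26  2.19] 13.6
0.23 False [ 0.5562 -0.169   0.2301] [ 0.13 -1.59  2.93] 14.1
0.228 False [ 0.5562 -0.169   0.2281] [-0.2  -1.64  4.11] 14.5
```

View pics/in.png

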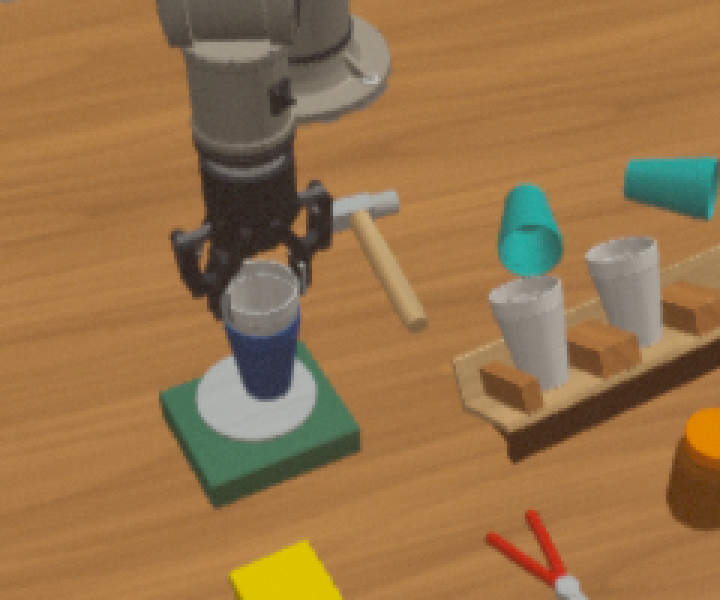

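The pot is nested: contact came at the predicted height and its weight has gone onto the scale. Releasing, retreating and checking.

Run:
```python
from h import *
env.grip(.085); env.dwell(.2)
p=env.get_state()['tcp_pos']; env.movel(p+[0,0,.2],velocity=.12); env.reach([.45,-.35,.43],qt(1,0)); env.dwell(.5)
print(env.get_state()['time'])
for n in('top','scene'):
    im,d,W=cloud(n);hsv=cv2.cvtColor(im,cv2.COLOR_BGR2HSV)
    for k in(1,2):
        m=(np.linalg.norm(W-RIM[k],axis=-1)<.055)&(hsv[...,1]<75); print(n,k,rimfit(W,m,ax,RIM[k],s0=0.)[:2])
    m=(hsv[...,1]<75)&(W[...,2]>.16)&(W[...,2]<.20)&(np.hypot(W[...,0]-.555,W[...,1]+.169)<.05); q_=W[m]; 
    print('nest top z',np.percentile(q_[:,2],[90,95,98]).round(4),rimfit(W,m,np.array([0,0,1.]),np.array([.555,-.169,.18]),s0=0.,tol=.01)[:2])
    hi=q_[q_[:,2]>np.percentile(q_[:,2],60)]
    b=(hsv[...,0]>100)&(hsv[...,0]<130)&(hsv[...,1]>80)&(np.hypot(W[...,0]-.555,W[...,1]+.169)<.05)&(W[...,2]>.06); 
    for z in(.08,.1,.12,.14):
        k=b&(abs(W[...,2]-z)<.01);g=W[k]; r=.022+min(z-.0575,.079)/.079*.012
        if len(g)>20: print('blue',z,least_squares(lambda c:np.hypot(g[:,0]-c[0],g[:,1]-c[1])-r,BLUE[:2],loss='soft_l1',f_scale=.002).x.round(4))
    pm=(abs(W[...,2]-.06)<.008)&(hsv[...,1]<60)&(np.hypot(W[...,0]-.556,W[...,1]+.169)<.08)
    g=W[pm];print('pan',np.median(g[:,2]).round(4),(np.percentile(g,1,0)/2+np.percentile(g,99,0)/2).round(3))
    if n=='scene': cv2.imwrite('pics/end.png',im[80:280,180:420].repeat(3,0).repeat(3,1))
```

```text
18.225
top 1 (array([0.56782417, 0.07623823, 0.11762387]), np.float64(0.03286334476964918))
top 2 (array([0.54425006, 0.18364093, 0.11773798]), np.float64(0.03282107760076635))
nest top z [0.1834 0.1842 0.1847] (array([ 0.55525322, -0.16801892,  0.18      ]), np.float64(0.032685964930113616))
pan 0.0583 [ 0.564 -0.181  0.058]
scene 1 (array([0.5670584 , 0.07553331, 0.11710639]), np.float64(0.032839637676512094))
scene 2 (array([0.54425341, 0.18271364, 0.11762786]), np.float64(0.032888105701125894))
nest top z [0.1835 0.1846 0.1863] (array([ 0.55473783, -0.16956475,  0.18      ]), np.float64(0.03288296008188608))
blue 0.14 [ 0.5527 -0.17  ]
pan 0.0597 [ 0.566 -0.183  0.06 ]
```

View pics/end.png

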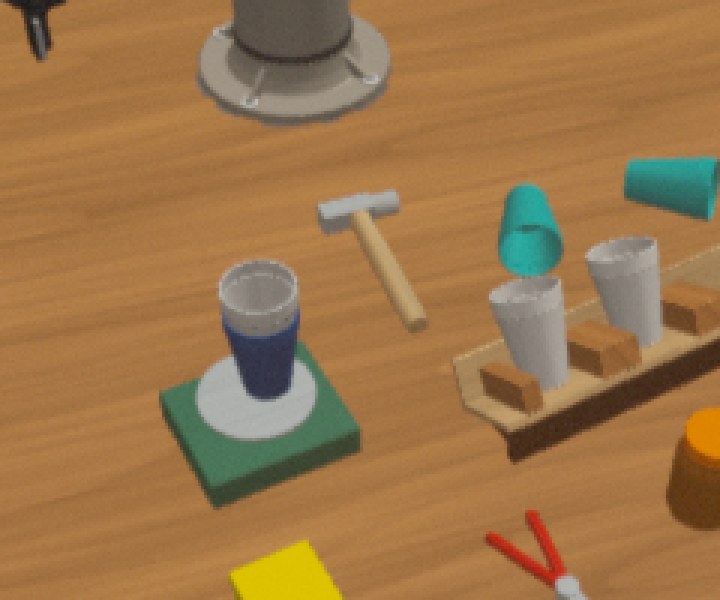

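Nested silver rim is at (259,285) above the blue rim; plain pots haven't moved. One quick lean check on the silver rim.

Run:
```python
from h import *
for n in('top','scene'):
    W=np.nanmean([cloud(n)[2] for _ in range(4)],0)
    c=np.array([.555,-.1688]); d=W[...,:2]-c; r=np.hypot(d[...,0],d[...,1]); a=np.arctan2(d[...,1],d[...,0])
    pts=[]
    for t in np.arange(-np.pi,np.pi,np.pi/9):
        k=(abs(r-.0325)<.006)&(abs((a-t+np.pi)%(2*np.pi)-np.pi)<.2)&(W[...,2]>.165)&(W[...,2]<.2)
        if k.sum()>3: pts.append([.033*np.cos(t),.033*np.sin(t),np.percentile(W[k][:,2],92)])
    pts=np.array(pts); s=np.linalg.lstsq(np.c_[pts[:,:2],np.ones(len(pts))],pts[:,2],rcond=None)[0]; print(n,len(pts),'slope',s.round(3),np.ptp(pts[:,2]).round(4))
    f=(r<.018)&(W[...,2]<.15)
    if f.sum()>20: print('floor z',np.nanmedian(W[f][:,2]).round(4))
```

```text
top 18 slope [0.005 0.005 0.183] 0.002
floor z 0.1163
scene 17 slope [ 0.011 -0.004  0.183] 0.0027
```

```bash
python3 -c "
from h import *
print(job.job_done())"
```

```text
the job is handed in; nothing more can be done
None
```

I handed the job in with the weighted pot, the one at y≈0.29 (about 0.36 kg when lifted), nested upright and fully home in the blue pot. The pan had sunk about 12 mm, the two plain pots were never touched, and the arm never went near the bystanders; the call returned no verdict.

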